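# Snap the rolling pin into its clip rack and lock it

### The arm

A 6-joint arm with a two-finger parallel gripper is mounted at the origin on the work surface. World frame = base frame: x ahead of the robot, y to its left, z up, the work surface at z = 0. Lengths are in m, angles in rad, forces in N, time in s.
With the tool pointing down it reaches from about 0.35 to 0.975 m from the base axis. Payload 4.9 kg.
Tool frame: the origin (TCP) lies on the mounting face of the last link; the fingertips stand 173 mm ahead of it and the grasp point (between the pads) lies 155 mm ahead of it; z points along the fingers, y is the direction in which the jaws open and shut (so a half turn about z gives the same grasp; the last joint's range is limited). The gripper opens to 85 mm and grips with 20 to 120 N. Pads are 22 mm wide; open, the fingers measure 114 mm over their backs; the gripper's body (76 mm by 85 mm) begins 54 mm behind the grasp point. The pads swing forward as they close: fully open they stand 13 mm farther back than shut.
Start: joints at [-1.412, 0.053, 1.613, -0, 1.476, -0.119], TCP at [0.171, -0.601, 0.405] pointing down, gripper open.
Joint ranges: [-3.01, 3.01], [-1.01, 2.22], [0.06, 2.58], [-1.02, 4.17], [0.09, 2.62], [-3.14, 3.14]. Speed limits (rad/s): [2.57, 2.57, 3.14, 3.14, 3.14, 3.14].

### API

Orientations are given as a unit quaternion [w, x, y, z].
In Python, from plant import manip gives the robot as it stands.
- The arm moves only by the tool play_rows, never from a script. Its argument "increments" is a list of rows, each an object with "offset": the shift along the tool's x, y, z in mm, a list of three; "twist": the turn about the tool's z in rad; "grip": the opening, from 0 (shut) to 1 (fully open). In form: [{"offset": [dx, dy, dz], "twist": twist, "grip": grip}, ...]. A call has 1 to 5 rows; each row is the pose to reach, as a shift and turn from the pose commanded when the call began, along the tool's axes at that moment; what a row does not reach only later rows make up. A row lasts 1/12 s, in which the tool goes at most 41.7 mm and 7.16 degrees, less where a joint would pass 70% of its speed; a pose out of reach is approached as far as the arm can. A call with a gripper value outside its range is refused whole. The fingers move at their own pace and stop on an object; the grip force is fixed at half the most. Time passes only in rows, so rows that repeat a pose let the fingers close. It gives the time, the measured TCP pose, the force and the opening at its end, in the units of the state.
- manip.state(): the state, without advancing time (a new reading comes with each control period).
- manip.grab_frame(name): name is "scene" or "top" or "wrist"; returns the picture (480x640x3 uint8, blue, green, red); there is no depth.
- manip.get_calibration(name): a dict with "fx", "fy", "cx", "cy" (pixels), "k1" (the pictures are not rectified: a ray, as slopes to the right and down, at radius r is drawn at 1 + k1 r^2 times it, then the intrinsics apply), "T" (4x4, takes a point from camera to world coordinates). Camera axes: x right, y down, z forward; pixel columns grow to the right and rows downward; lengths in m; the calibration is good to about 2 mm. A picture is of the moment at which its call begins: read the wrist's pose just before it. get_calibration takes no time and is no camera call; for the wrist camera it gives the pose at the moment of the call.
- manip.job_done(): hands the job in, once; it reports no verdict.
Trained networks look in the newest picture that a camera, given by its name, has taken for a name from the list of things; names that differ only in an ending like _2 or _b are one class to them, and where a whole thing is asked for, a point or a joint stands for the part that bears it (a point fixed in the world has none). Each returns a list of dicts, best first, with "p" (0 to 1); they miss things now and then, are a little off and sometimes report something else, mostly with a low value. They report only what shows in the picture. A call takes as long as a camera call.
- manip.boxes_of(query, camera): "xyz" ([x, y, z] in m, in the coordinates of the camera as it stood for that picture, good to about 4 mm: the middle of the surface that is visible of it).
- manip.tip_of(query, camera): "xyz" ([x, y, z] in m, in the coordinates of the camera as it stood for that picture, good to about 4 mm: a listed point, or the origin of a listed thing).
The state is a dict: "time": time; "joint_pos": joint angles; "joint_vel": joint speeds; "joint_efforts": joint torques, N m; "tool_pos": TCP position; "tool_rot": TCP orientation; "contact_force": force on the tool from outside, world axes, zero at the start; "ft_torque": the same for the moment, N m; "gripper_width": opening from 0.0 (shut) to 1.0 (fully open).
Only numpy, scipy, OpenCV 4.12 (cv2) and the standard library are available. Lean on these libraries where they do the work, as an engineer would, in place of code of your own. Each camera call takes 0.05 s, during which the arm holds its last target. There are 200 camera calls.

### The job

Put the dumpling rolling pin away: take it from its white rest, press it down between the two steel spring clips of the wooden rack until both ends have snapped under the clips and it lies fully home in its cradles. Then slide the red catch all the way in over the pin's end, so that the pin stays put when the rack is hung up, and let go. Leave the bottle, bowl, tissues and chopstick cup where they are.

Things in the scene. Friction and masses are not known exactly. Their poses are not given: they have to be found in the camera images.
- pin: Light wooden rolling pin with a dark ring near each end: plain round bar, 180 mm long, 32 mm diameter, both ends chamfered (over the last 7 mm the radius falls from 16 to 6 mm), about 110 g. Origin at its centre, x along its length; both ends are alike. It starts lying in the rest, axis level and 50 mm above the table.
- pin_a (a point): centre of the pin's end face at its -x end
- pin_b (a point): centre of the pin's end face at its +x end
- rest: White plastic rest, fixed: base 150 x 85 x 10 mm with two V cradles 55 mm either side of its centre in which the pin lies along the rest's x; the 90 mm between the cradles is free for fingers. Origin at the centre of its underside, z up.
- rack: Wooden rack board, fixed flat on the table, 100 mm wide (x), 12 mm thick, from y = -197 to +125 mm in its own frame; z up, origin at its underside, midway between the clips. Pin axis goes along the rack's y, either way round.
- seat (a point): where the home pin's centre belongs: 60 mm above the rack's origin. Two wooden V cradles at y = +50 and -50 mm (open upwards, 50 mm wide at the top) then carry the pin; the 80 mm between them is free for fingers down to the board's top (12 mm high).
- nose_l (a point): centre of the rounded nose of the spring clip at the rack's +y end, 89 mm from the rack's middle, 73 mm high. The clip is an upright steel leaf 20 mm wide, 87 mm high, with a flared lead-in above the nose. Level pin pressed straight down: its chamfers touch the clips at axis height about 87 mm, spread each about 4 mm, and below about 65 mm the noses snap over the ends. Takes 10 to 20 N in all.
- nose_r (a point): the same on the clip at the rack's -y end, 89 mm from the rack's middle
- catch (a joint): the red sliding catch at the rack's -y end: 0 = fully open (away from the pin), 0.045 m = fully in (against its stop); it starts between 0 and 0.010. It moves along the rack's +y, rubs with about 2 N and stays where it is left. Its tongue (underside 89 mm above the table) ends 23 mm over the seated pin when in, at least 12 mm beyond the pin when open.
- catch_grip (a point): point to pinch on the catch: 16 mm below the top of its upright red tab. The tab is 14 mm thick (along the rack's y), 40 mm wide (rack's x) and stands from 94 to 132 mm above the table; the point is 116 mm above the table and moves with the catch (at rack y = -165 mm when fully open, -120 mm when fully in).
- bottle: amber sauce bottle with green cap, 60 mm diameter, 170 mm tall, loose; origin at the centre of its underside
- bowl: steel bowl, 170 mm across, 70 mm high, loose; origin at the centre of its underside
- tissues: green and white pack of tissues, 110 x 160 x 70 mm, loose; origin at the centre of its underside
- cup: red cup of chopsticks, 90 mm across, about 225 mm tall with the chopsticks, loose; origin at the centre of its underside

How it is judged:
By the outcome, as a careful person would: the job done as asked, in the order asked, and still so for the second after the job is handed in, with the robot touching nothing.
It also fails if it takes over 50 s, if anything falls off the work surface, if the arm or the gripper's body presses on something with over 40 N, if the wrist force passes 120 N, or if a joint passes its speed limit or range.

## Working session

There is one attempt and no reset: what is moved stays moved. The work goes in short steps, Python scripts to look and compute and a tool call to move; the robot and the scene stay as the last step left them, time stands still between calls to the robot, and variables do not carry over. Pictures are saved under pics/ and viewed, about 8 in all and at most 12, crops included, and the job is handed in when it is done.

Besides the shell and the picture viewer there is one more tool, called after "Emit:" as name(argument=value, ...) on one line, values as JSON. play_rows: Moves the arm, as the interface text tells. Its arguments: {"type":"object","properties":{"increments":{"type":"array"}},"required":["increments"]}

```bash
mkdir -p pics; ls
cat > h.py <<'E'
from plant import manip
import numpy as np, cv2
from scipy.spatial.transform import Rotation as R
def look(cam,names=(),save=None):
    T=np.array(manip.get_calibration(cam)["T"]); im=manip.grab_frame(cam)
    if save: cv2.imwrite("pics/"+save,im)
    for n in names:
        for d in manip.tip_of(n,cam)[:2]:
            p=T@np.r_[d["xyz"],1]; print(cam,n,round(d["p"],2),np.round(p[:3]*1000,1))
    return im
def st():
    s=manip.state(); q=s["tool_rot"]; M=R.from_quat([q[1],q[2],q[3],q[0]]).as_matrix()
    print("t",round(s["time"],2),"tcp",np.round(np.array(s["tool_pos"])*1000,1),"F",np.round(s["contact_force"],1),"g",round(s["gripper_width"],3)); print(np.round(M,3).tolist()); return s,M
E
python3 - <<'E'
from h import *
st()
look("scene",["pin","pin_a","pin_b","rest","rack","seat","nose_l","nose_r","catch_grip"],"s0.png")
look("top",["pin","pin_a","pin_b","rest","rack","seat","nose_l","nose_r","catch_grip","bottle","bowl","tissues","cup"],"t0.png")
E
```

```text
pics
t 0.0 tcp [ 171.3 -600.8  403.5] F [-0.2 -1.1  0. ] g 1.0
[[0.962, 0.274, -0.0], [0.274, -0.962, 0.002], [0.0, -0.002, -1.0]]
scene pin 0.94 [604.1 261.   49.2]
scene pin 0.87 [423.9 224.5  51.3]
scene pin_a 0.94 [604.1 261.   49.2]
scene pin_a 0.87 [423.9 224.5  51.3]
scene pin_b 0.94 [604.1 261.   49.2]
scene pin_b 0.87 [423.9 224.5  51.3]
scene rest 0.63 [ 5.146e+02  2.474e+02 -5.000e-01]
scene rack 0.91 [565.3 -62.9   1.2]
scene rack 0.43 [5.186e+02 2.455e+02 3.000e-01]
scene seat 0.93 [560.9 -68.4  59.4]
scene nose_l 0.53 [557.7  22.8  72.8]
scene nose_l 0.51 [ 563.8 -154.9   77.8]
scene nose_r 0.53 [557.7  22.8  72.8]
scene nose_r 0.51 [ 563.8 -154.9   77.8]
scene catch_grip 0.25 [ 466.8 -488.9    5.8]
top pin 0.83 [607.6 259.3  50.6]
top pin 0.73 [429.9 225.8  53.4]
top pin_a 0.83 [607.6 259.3  50.6]
top pin_a 0.73 [429.9 225.8  53.4]
top pin_b 0.83 [607.6 259.3  50.6]
top pin_b 0.73 [429.9 225.8  53.4]
top rest 0.7 [516.2 244.   -1.4]
top rack 0.79 [561.3 -69.2  -1.1]
top rack 0.16 [517.3 243.4  -1.7]
top seat 0.82 [561.1 -70.5  57.3]
top seat 0.3 [519.9 242.1  -1.8]
top nose_l 0.56 [ 563.8 -157.2   71.2]
top nose_l 0.42 [558.3  26.2  74.6]
top nose_r 0.56 [ 563.8 -157.2   71.2]
top nose_r 0.42 [558.3  26.2  74.6]
top catch_grip 0.71 [ 560.3 -226.7  115.8]
top bottle 0.83 [758.2 109.2  -1.1]
top bowl 0.75 [ 796.5 -146.4   -2.2]
top tissues 0.89 [7.020e+02 3.661e+02 6.000e-01]
top cup 0.64 [ 463.  -493.1    1.3]
```

View pics/t0.png

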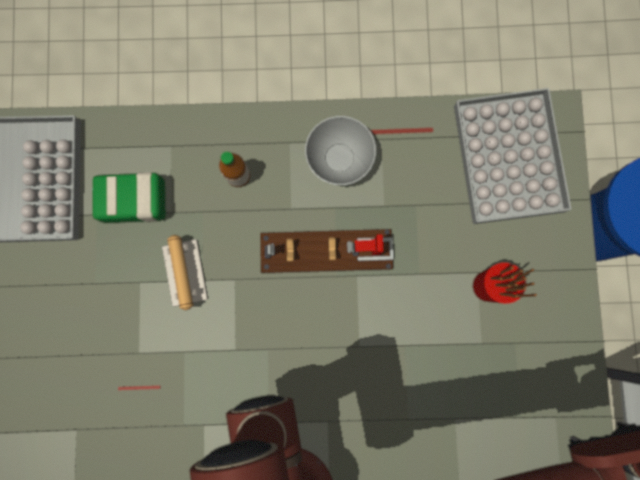

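View pics/s0.png

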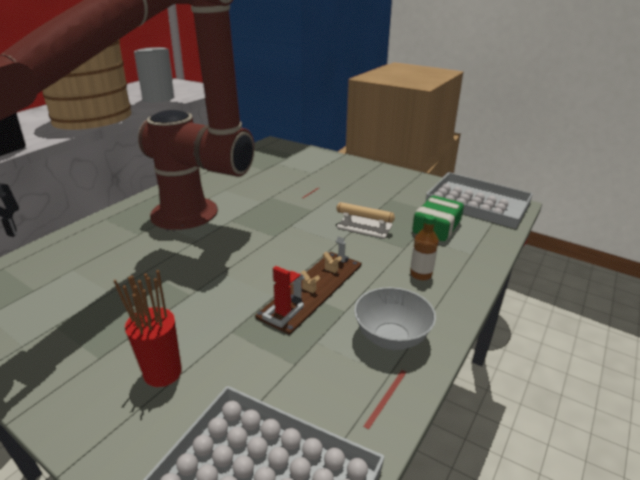

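The top view shows the pin in its rest at about (180,272), running roughly up and down. The rack is at (327,251) with the red catch at its right end, near (372,244). The scene view agrees, and the way to the pin is clear.

Emit:
play_rows(increments=[{"offset": [30,-27,0],"twist": 0,"grip": 1},{"offset": [60,-55,0],"twist": 0,"grip": 1},{"offset": [90,-82,0],"twist": 0,"grip": 1},{"offset": [120,-110,0],"twist": 0,"grip": 1},{"offset": [150,-137,0],"twist": 0,"grip": 1}])

```text
time: 1.62
tool_pos: [0.2786, -0.4264, 0.4047]
tool_rot: [0.0, 0.99, 0.138, 0.0]
contact_force: [0.0, -0.7, 0.2]
gripper_width: 1.0
```

Emit:
play_rows(increments=[{"offset": [30,-27,0],"twist": 0,"grip": 1},{"offset": [60,-55,0],"twist": 0,"grip": 1},{"offset": [90,-82,0],"twist": 0,"grip": 1},{"offset": [120,-110,0],"twist": 0,"grip": 1},{"offset": [150,-137,0],"twist": 0,"grip": 1}])

```text
time: 2.03
tool_pos: [0.3852, -0.2533, 0.405]
tool_rot: [0.0, 0.99, 0.138, 0.0]
contact_force: [0.4, -1.3, -0.5]
gripper_width: 1.0
```

Emit:
play_rows(increments=[{"offset": [30,-27,0],"twist": 0,"grip": 1},{"offset": [60,-55,0],"twist": 0,"grip": 1},{"offset": [92,-83,0],"twist": 0,"grip": 1},{"offset": [109,-119,0],"twist": 0,"grip": 1},{"offset": [126,-155,0],"twist": 0,"grip": 1}])

```text
time: 2.45
tool_pos: [0.4639, -0.0697, 0.4049]
tool_rot: [0.0, 0.99, 0.139, 0.0]
contact_force: [1.1, 0.5, -0.5]
gripper_width: 1.004
```

Emit:
play_rows(increments=[{"offset": [17,-36,0],"twist": 0,"grip": 1},{"offset": [34,-72,0],"twist": 0,"grip": 1},{"offset": [51,-108,0],"twist": 0,"grip": 1},{"offset": [68,-144,0],"twist": 0,"grip": 1},{"offset": [85,-180,0],"twist": 0,"grip": 1}])

```text
time: 2.87
tool_pos: [0.4956, 0.1269, 0.405]
tool_rot: [0.0, 0.99, 0.139, 0.0]
contact_force: [0.8, -0.8, -0.8]
gripper_width: 1.002
```

Emit:
play_rows(increments=[{"offset": [16,-34,15],"twist": 0.02,"grip": 1},{"offset": [32,-67,30],"twist": 0.04,"grip": 1},{"offset": [51,-98,50],"twist": 0.06,"grip": 1},{"offset": [51,-108,85],"twist": 0.085,"grip": 1},{"offset": [51,-108,85],"twist": 0.085,"grip": 1}])

```text
time: 3.28
tool_pos: [0.5128, 0.2444, 0.3125]
tool_rot: [0.001, 0.995, 0.098, -0.006]
contact_force: [-2.0, -1.4, -1.7]
gripper_width: 1.0
```

Run:
```python
from h import *
look("wrist",["pin","rest"],"w1.png"); st()
```

```text
wrist pin 0.61 [427.3 222.7  48.1]
wrist pin 0.56 [515.3 236.1  49. ]
t 3.43 tcp [515.4 242.3 320.4] F [0.4 0.4 0.1] g 1.0
[[0.981, 0.192, 0.0], [0.192, -0.981, -0.0], [0.0, 0.0, -1.0]]
```

View pics/w1.png

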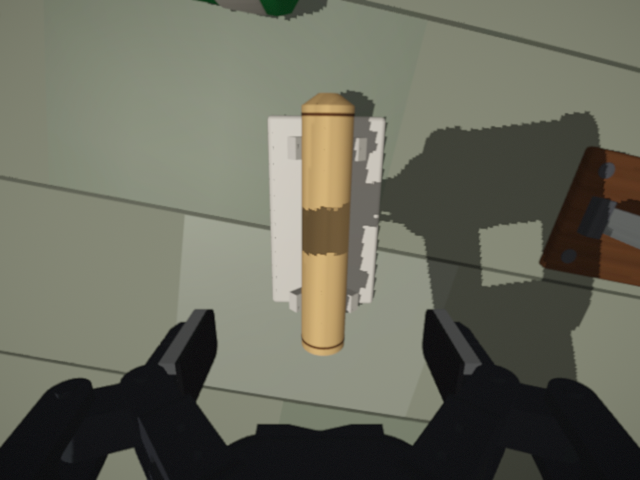

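The wrist view shows the pin nearly parallel to the pads. Its far end is at about (327,97), its near end at (323,352), and the jaws are centred near column 320. I'll project those pixels onto the pin's height.

```bash
cat >> h.py <<'E'
def ray(cam,pts,z):
    c=manip.get_calibration(cam); T=np.array(c["T"])
    K=np.array([[c["fx"],0,c["cx"]],[0,c["fy"],c["cy"]],[0,0,1.]])
    u=cv2.undistortPoints(np.array(pts,float).reshape(-1,1,2),K,np.array([c["k1"],0,0,0.]))[:,0]
    d=np.c_[u,np.ones(len(u))]@T[:3,:3].T; o=T[:3,3]
    return (o+d*((z-o[2])/d[:,2:]))*1000
E
python3 - <<'E'
from h import *
im=cv2.imread("pics/w1.png")
hsv=cv2.cvtColor(im,cv2.COLOR_BGR2HSV)
m=((hsv[...,0]>10)&(hsv[...,0]<25)&(hsv[...,1]>90)).astype(np.uint8)
m[:,:270]=0;m[:,385:]=0
for r in (125,160,200,230,260,290,330):
    x=np.where(m[r])[0]; print(r,x.min(),x.max(),end="; ")
ys=np.where(m.sum(1)>8)[0];print(ys.min(),ys.max())
P=[]
for r in (125,330):
    x=np.where(m[r])[0]; P.append([(x.min()+x.max())/2,r])
a=ray("wrist",P,.05);print(a)
d=a[0]-a[1];print("pin yaw",np.degrees(np.arctan2(d[1],d[0])))
e=ray("wrist",[[327,95],[323,353]],.05);print("ends",e,e.mean(0))
E
```

```text
125 302 352; 160 302 351; 200 302 349; 230 303 348; 260 302 346; 290 301 345; 330 302 343; 93 354
[[592.47057417 252.08372052  50.        ]
 [446.53945557 226.13002266  50.        ]]
pin yaw 10.084551501934806
ends [[609.81244494 255.57525649  50.        ]
 [426.40926356 221.75241987  50.        ]] [518.11085425 238.66383818  50.        ]
```

Emit:
play_rows(increments=[{"offset": [1,3,35],"twist": 0.012,"grip": 1},{"offset": [1,3,70],"twist": 0.012,"grip": 1},{"offset": [1,3,100],"twist": 0.012,"grip": 1},{"offset": [1,3,117],"twist": 0.012,"grip": 1},{"offset": [1,3,117],"twist": 0.012,"grip": 0.8}])

```text
time: 3.85
tool_pos: [0.5161, 0.2382, 0.2006]
tool_rot: [0.001, 0.996, 0.089, -0.002]
contact_force: [-0.3, -1.1, -0.5]
gripper_width: 0.883
```

Emit:
play_rows(increments=[{"offset": [0,0,0],"twist": 0,"grip": 0.4},{"offset": [0,0,0],"twist": 0,"grip": 0},{"offset": [0,0,0],"twist": 0,"grip": 0},{"offset": [0,0,0],"twist": 0,"grip": 0},{"offset": [0,0,0],"twist": 0,"grip": 0}])

```text
time: 4.27
tool_pos: [0.5181, 0.2411, 0.2064]
tool_rot: [-0.002, 0.996, 0.09, 0.003]
contact_force: [-1.1, 4.9, 5.4]
gripper_width: 0.348
```

Emit:
play_rows(increments=[{"offset": [0,0,-20],"twist": 0,"grip": 0},{"offset": [0,0,-55],"twist": 0,"grip": 0},{"offset": [0,0,-90],"twist": 0,"grip": 0},{"offset": [0,0,-115],"twist": 0,"grip": 0},{"offset": [0,0,-115],"twist": 0,"grip": 0}])

```text
time: 4.68
tool_pos: [0.5189, 0.2406, 0.3271]
tool_rot: [-0.002, 0.996, 0.09, 0.007]
contact_force: [1.2, 0.1, -0.1]
gripper_width: 0.351
```

Run:
```python
from h import *
look("wrist",["pin","pin_a"],"w2.png"); st()
```

```text
wrist pin 0.73 [605.7 256.5 165.9]
wrist pin 0.7 [515.1 237.9 169.9]
wrist pin_a 0.73 [605.7 256.5 165.9]
wrist pin_a 0.7 [515.1 237.9 169.9]
t 4.83 tcp [516.6 239.8 318.2] F [ 0.2  0.6 -2.7] g 0.351
[[0.984, 0.18, 0.001], [0.18, -0.984, 0.0], [0.001, -0.0, -1.0]]
```

View pics/w2.png

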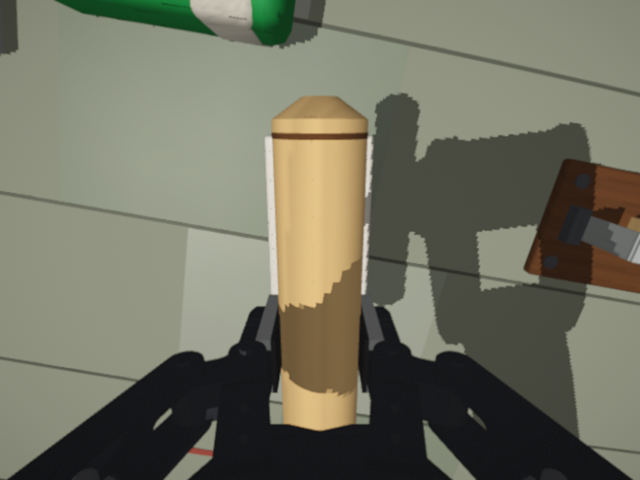

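The pin is held square between the pads, with its far end at (320,97), and its centre is about at the TCP. Next I swing it over the rack.

Emit:
play_rows(increments=[{"offset": [-2,32,0],"twist": -0.12,"grip": 0},{"offset": [-4,64,0],"twist": -0.24,"grip": 0},{"offset": [-5,96,0],"twist": -0.36,"grip": 0},{"offset": [-7,129,0],"twist": -0.48,"grip": 0},{"offset": [-9,161,0],"twist": -0.6,"grip": 0}])

```text
time: 5.25
tool_pos: [0.536, 0.0784, 0.3153]
tool_rot: [-0.001, 0.924, 0.384, -0.002]
contact_force: [0.8, 0.1, -0.5]
gripper_width: 0.353
```

Emit:
play_rows(increments=[{"offset": [-17,24,0],"twist": -0.12,"grip": 0},{"offset": [-35,49,0],"twist": -0.24,"grip": 0},{"offset": [-52,73,0],"twist": -0.36,"grip": 0},{"offset": [-70,98,0],"twist": -0.48,"grip": 0},{"offset": [-87,122,0],"twist": -0.6,"grip": 0}])

```text
time: 5.67
tool_pos: [0.5602, -0.0695, 0.3152]
tool_rot: [-0.002, 0.769, 0.639, -0.001]
contact_force: [0.6, 0.3, -0.8]
gripper_width: 0.348
```

Emit:
play_rows(increments=[{"offset": [0,0,0],"twist": -0.11,"grip": 0},{"offset": [0,0,0],"twist": -0.22,"grip": 0},{"offset": [0,0,0],"twist": -0.22,"grip": 0},{"offset": [0,0,0],"twist": -0.22,"grip": 0}])

```text
time: 6.0
tool_pos: [0.5603, -0.068, 0.3157]
tool_rot: [-0.001, 0.697, 0.717, -0.001]
contact_force: [0.0, 0.3, -0.8]
gripper_width: 0.353
```

Run:
```python
from h import *
look("wrist",["pin","nose_l","rack","seat"],"w3.png"); st()
look("top",["pin","nose_l","seat","rack","catch_grip"])
look("scene",["pin","nose_l","seat","rack","catch_grip"])
```

```text
wrist pin 0.89 [556.2 -72.3 159.2]
wrist pin 0.72 [555.9  20.6 155.5]
wrist nose_l 0.57 [562.8  23.7  70.3]
t 6.25 tcp [560.8 -67.6 317.4] F [-0.3 -0.8 -1.3] g 0.352
[[-0.03, 1.0, -0.0], [1.0, 0.03, 0.0], [0.0, -0.0, -1.0]]
top pin 0.87 [ 563.2 -160.1  165.2]
top pin 0.84 [556.4  24.9 164.9]
top nose_l 0.62 [701.3 365.6  -0.8]
top nose_l 0.58 [ 561.4 -158.7   73.6]
top seat 0.59 [560.3 -72.9  58.8]
top rack 0.81 [ 5.619e+02 -6.820e+01 -2.000e-01]
top rack 0.69 [560.9 -70.9  57.8]
top catch_grip 0.62 [ 560.2 -225.2  112.2]
scene pin 0.63 [559.1 -67.  161.1]
scene pin 0.38 [ 7.941e+02 -1.411e+02 -4.000e-01]
scene nose_l 0.7 [561.3  21.5  75.5]
scene seat 0.68 [563.1 -68.6  60.1]
scene catch_grip 0.7 [ 563.4 -223.4  113.3]
scene catch_grip 0.65 [ 5.643e+02 -6.650e+01  5.000e-01]
```

View pics/w3.png

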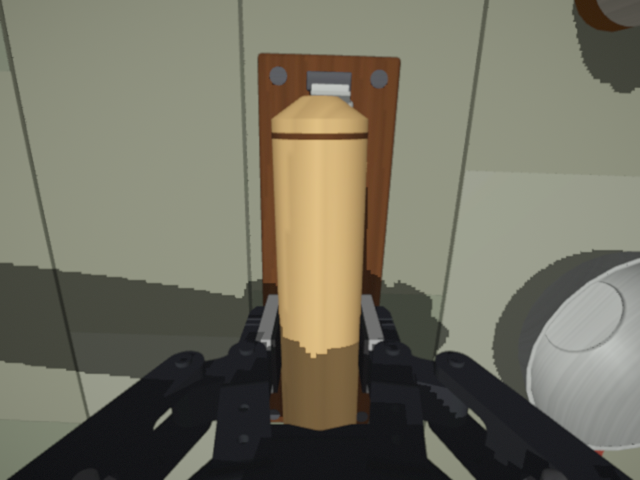

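The rack board's far corners are at about (259,55) and (399,58), and the clip top is near (330,88). The pin covers the rest of the rack. I'll work out the rack's axis from the board's edges.

Run:
```python
from h import *
a=ray("wrist",[[259,54],[399,58],[266,280],[381,280],[262,150],[392,150]],.012);print(np.round(a,1))
print("mid",(a[0]+a[1])/2,(a[2]+a[3])/2,(a[4]+a[5])/2)
e=(a[0]+a[1])/2; print("yaw R-L edge",np.degrees(np.arctan2((a[1]-a[0])[1],(a[1]-a[0])[0])))
for i,j in((2,0),(3,1)): d=a[j]-a[i];print("edge yaw",np.degrees(np.arctan2(d[1],d[0])))
print("pin far end",ray("wrist",[[319.5,97]],.163))
```

```text
[[ 514.9   55.2   12. ]
 [ 611.1   55.5   12. ]
 [ 517.  -114.1   12. ]
 [ 612.3 -111.4   12. ]
 [ 515.8   -9.2   12. ]
 [ 611.8   -6.4   12. ]]
mid [562.99397361  55.36518019  12.        ] [ 564.63468742 -112.74477375   12.        ] [563.78485421  -7.77604652  12.        ]
yaw R-L edge 0.21608430753757227
edge yaw 90.71414164377704
edge yaw 90.40195973845653
pin far end [[557.36947994  19.61599663 163.        ]]
```

Emit:
play_rows(increments=[{"offset": [0,1.5,30],"twist": 0.016,"grip": 0},{"offset": [0,1.5,50],"twist": 0.016,"grip": 0},{"offset": [0,1.5,60],"twist": 0.016,"grip": 0},{"offset": [0,1.5,60],"twist": 0.016,"grip": 0},{"offset": [0,1.5,60],"twist": 0.016,"grip": 0}])

```text
time: 7.27
tool_pos: [0.5624, -0.068, 0.2575]
tool_rot: [-0.0, 0.702, 0.712, -0.0]
contact_force: [0.2, 0.0, -1.2]
gripper_width: 0.356
```

Run:
```python
from h import *
a=look("wrist",["nose_l","pin"],"w4.png"); st()
b=look("scene",["nose_l","pin","catch_grip"],"s4.png")
b=cv2.resize(b[200:340,230:390],(400,350),interpolation=cv2.INTER_CUBIC); a=cv2.resize(a[20:300,180:500],(400,350))
cv2.imwrite("pics/c4.png",np.hstack([a,b]))
```

```text
wrist nose_l 0.62 [560.8  27.1  75.4]
wrist pin 0.78 [561.4 -74.2 101.9]
wrist pin 0.56 [552.4  23.8  98.8]
t 7.42 tcp [563.2 -68.2 259.6] F [-0.  -0.8 -0.5] g 0.354
[[-0.014, 1.0, 0.003], [1.0, 0.014, -0.001], [-0.001, 0.003, -1.0]]
scene nose_l 0.6 [ 562.2 -156.3   78.2]
scene nose_l 0.49 [560.9  23.7  77.2]
scene pin 0.96 [559.   20.3 103.5]
scene pin 0.85 [560.6 -65.8 101.2]
scene catch_grip 0.67 [ 564.  -223.1  112.3]
```

View pics/c4.png

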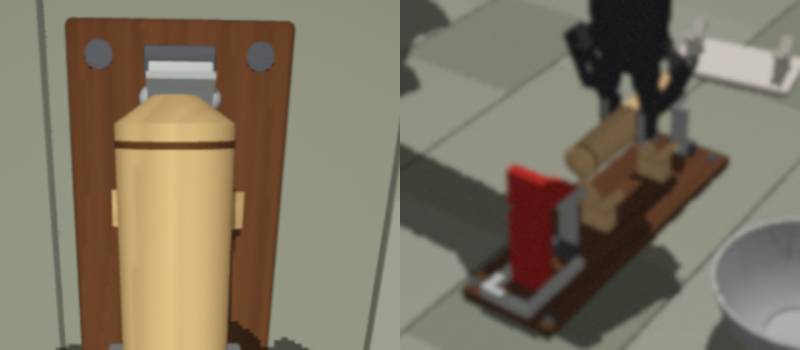

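The left crop shows the pin's end just short of the clip's flared top, with the clip's centre about 5 px to the right of the pin's. The right crop shows the pin level above the cradles, with the catch out of the way. I'll check the along-axis fit by projecting these points.

Run:
```python
from h import *
f=lambda x,y:[180+x*.8,20+y*.8]
print(ray("wrist",[f(67,18),f(294,22)],.012).round(1))
for z in(.1,.106,.112):print("face top edge",z,ray("wrist",[f(176,95)],z).round(1), "ring",ray("wrist",[f(176,142)],z+.010).round(1))
print("clip top edge(87)",ray("wrist",[f(182,62),f(182,75)],.087).round(1), "shoulder",ray("wrist",[f(116,125),f(234,125)],.106).round(1))
print(np.array(manip.get_calibration("wrist")["T"])[:3,3])
```

```text
[[515.   55.7  12. ]
 [611.6  55.5  12. ]]
face top edge 0.1 [[561.3  20.1 100. ]] ring [[561.4   8.6 110. ]]
face top edge 0.106 [[561.3  19.7 106. ]] ring [[561.4   8.8 116. ]]
face top edge 0.112 [[561.3  19.4 112. ]] ring [[561.3   8.9 122. ]]
clip top edge(87) [[562.9  29.7  87. ]
 [563.   26.3  87. ]] shoulder [[546.1  12.4 106. ]
 [576.1  12.8 106. ]]
[0.56071961 0.01228694 0.2266209 ]
```

Emit:
play_rows(increments=[{"offset": [1,1.5,6],"twist": 0,"grip": 0},{"offset": [1,1.5,12],"twist": 0,"grip": 0},{"offset": [1,1.5,18],"twist": 0,"grip": 0},{"offset": [1,1.5,23],"twist": 0,"grip": 0},{"offset": [1,1.5,28],"twist": 0,"grip": 0}])

```text
time: 8.03
tool_pos: [0.5658, -0.0672, 0.2327]
tool_rot: [0.002, 0.702, 0.712, 0.002]
contact_force: [0.6, 1.1, 12.4]
gripper_width: 0.354
```

Emit:
play_rows(increments=[{"offset": [0,0,4],"twist": 0,"grip": 0},{"offset": [0,0,8],"twist": 0,"grip": 0},{"offset": [0,0,12],"twist": 0,"grip": 0},{"offset": [0,0,14],"twist": 0,"grip": 0},{"offset": [0,0,14],"twist": 0,"grip": 0}])

```text
time: 8.45
tool_pos: [0.564, -0.0666, 0.2165]
tool_rot: [-0.001, 0.702, 0.712, -0.0]
contact_force: [-5.4, 1.3, 9.3]
gripper_width: 0.354
```

Run:
```python
from h import *
a=look("wrist",["pin","nose_l"],"w5.png"); st()
b=look("scene",["pin","nose_l"],"s5.png")
b=cv2.resize(b[200:340,230:390],(400,350),interpolation=cv2.INTER_CUBIC); a=cv2.resize(a[20:300,180:500],(400,350))
cv2.imwrite("pics/c5.png",np.hstack([a,b]))
```

```text
wrist pin 0.92 [559.1 -73.9  63. ]
wrist nose_l 0.63 [559.9  22.   72.4]
t 8.6 tcp [563.9 -66.7 216.5] F [-5.9  1.4  8.1] g 0.355
[[-0.014, 1.0, -0.002], [1.0, 0.014, 0.002], [0.002, -0.002, -1.0]]
scene pin 0.65 [559.  -63.5  62.5]
scene pin 0.58 [562.   25.2  59.1]
scene nose_l 0.46 [ 560.9 -157.3   76.9]
scene nose_l 0.43 [558.4  20.3  75.6]
```

View pics/c5.png

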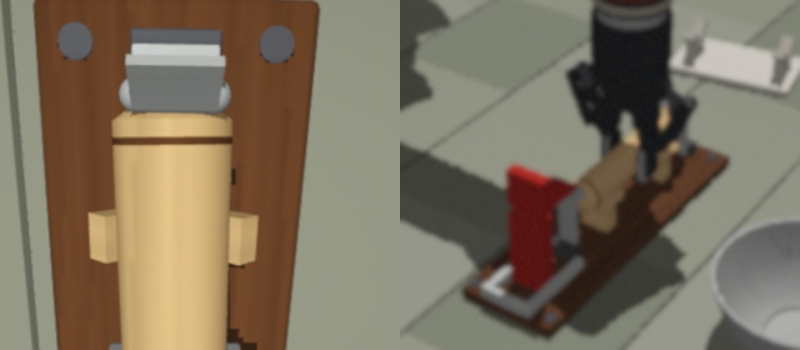

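The +y nose at (175,95) is now over the pin's end, and the pin sits between the cradles. The sideways force of about -6 N says I'm slightly too far in +x. I'll ease that off and press a little further.

Emit:
play_rows(increments=[{"offset": [0,-1.5,1],"twist": 0,"grip": 0},{"offset": [0,-1.5,2],"twist": 0,"grip": 0},{"offset": [0,-1.5,3],"twist": 0,"grip": 0},{"offset": [0,-1.5,4],"twist": 0,"grip": 0},{"offset": [0,-1.5,4],"twist": 0,"grip": 0}])

```text
time: 9.17
tool_pos: [0.5635, -0.0668, 0.216]
tool_rot: [-0.001, 0.702, 0.712, 0.0]
contact_force: [-11.7, 4.5, 25.8]
gripper_width: 0.353
```

Emit:
play_rows(increments=[{"offset": [0,0,-4],"twist": 0,"grip": 0.4},{"offset": [0,0,-4],"twist": 0,"grip": 0.7},{"offset": [0,0,-4],"twist": 0,"grip": 1},{"offset": [0,0,-4],"twist": 0,"grip": 1},{"offset": [0,0,-4],"twist": 0,"grip": 1}])

```text
time: 9.58
tool_pos: [0.5621, -0.0669, 0.2147]
tool_rot: [-0.001, 0.702, 0.712, -0.0]
contact_force: [0.2, 0.9, -0.1]
gripper_width: 0.945
```

Emit:
play_rows(increments=[{"offset": [0,0,-20],"twist": 0,"grip": 1},{"offset": [0,0,-55],"twist": 0,"grip": 1},{"offset": [-20,0,-85],"twist": 0,"grip": 1},{"offset": [-55,0,-95],"twist": 0,"grip": 1},{"offset": [-95,0,-100],"twist": 0,"grip": 1}])

```text
time: 10.0
tool_pos: [0.5646, -0.1621, 0.319]
tool_rot: [0.002, 0.701, 0.713, 0.001]
contact_force: [0.9, -0.3, 0.1]
gripper_width: 0.998
```

Emit:
play_rows(increments=[{"offset": [-35,0,0],"twist": 0,"grip": 1},{"offset": [-60,0,0],"twist": 0,"grip": 1},{"offset": [-60,0,0],"twist": 0,"grip": 1},{"offset": [-60,0,0],"twist": 0,"grip": 1}])

```text
time: 10.33
tool_pos: [0.5643, -0.2232, 0.3149]
tool_rot: [-0.001, 0.703, 0.711, -0.0]
contact_force: [0.9, 0.6, -0.3]
gripper_width: 1.003
```

Run:
```python
from h import *
a=look("wrist",["pin","nose_l","catch_grip","seat"],"w6.png"); st()
b=look("scene",["pin","catch_grip"],"s6.png")
look("top",["pin","catch_grip"])
b=cv2.resize(b[200:340,230:390],(400,350),interpolation=cv2.INTER_CUBIC); a=cv2.resize(a,(400,350))
cv2.imwrite("pics/c6.png",np.hstack([a,b]))
```

```text
wrist pin 0.65 [ 562.4 -158.2   60.5]
wrist nose_l 0.69 [ 560.8 -159.2   74.1]
wrist catch_grip 0.8 [ 560.1 -224.1  115. ]
wrist seat 0.19 [ 562.  -158.1   59. ]
t 10.58 tcp [ 564.6 -220.8  315.3] F [ 0.7 -0.   0.4] g 0.998
[[-0.016, 1.0, -0.001], [1.0, 0.016, 0.0], [0.001, -0.001, -1.0]]
scene pin 0.77 [ 561.1 -157.4   61.7]
scene pin 0.62 [563.9  26.   59.2]
scene catch_grip 0.93 [ 562.8 -224.2  111.3]
top pin 0.96 [562.1 -67.   65.7]
top pin 0.9 [563.4  25.8  61. ]
top catch_grip 0.62 [ 556.9 -225.   113.7]
```

View pics/c6.png

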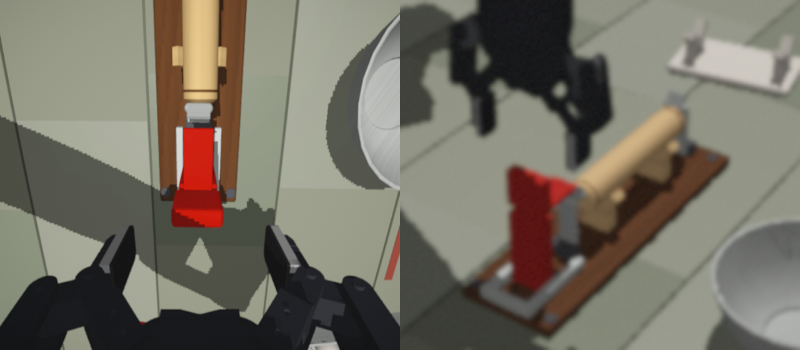

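The pin lies level: both ends read about 60 mm high, and the -y nose at (198,110) covers its end. The catch tab is at (197,208), still open. I'll close the fingers, drop behind the tab and push it in along rack +y.

Emit:
play_rows(increments=[{"offset": [-20,-2,0],"twist": 0,"grip": 0.5},{"offset": [-42,-2,0],"twist": 0,"grip": 0},{"offset": [-42,-2,0],"twist": 0,"grip": 0},{"offset": [-42,-2,0],"twist": 0,"grip": 0},{"offset": [-42,-2,0],"twist": 0,"grip": 0}])

```text
time: 11.3
tool_pos: [0.5631, -0.2637, 0.3156]
tool_rot: [-0.0, 0.702, 0.712, 0.0]
contact_force: [-0.3, -0.4, 0.1]
gripper_width: 0.298
```

Emit:
play_rows(increments=[{"offset": [0,0,20],"twist": 0,"grip": 0},{"offset": [0,0,40],"twist": 0,"grip": 0},{"offset": [0,0,40],"twist": 0,"grip": 0},{"offset": [0,0,40],"twist": 0,"grip": 0}])

```text
time: 11.63
tool_pos: [0.5627, -0.2629, 0.2743]
tool_rot: [-0.002, 0.702, 0.712, -0.0]
contact_force: [0.2, -0.8, -1.1]
gripper_width: 0.001
```

Run:
```python
from h import *
a=look("scene",["catch_grip"],"s7.png"); st()
look("wrist",["catch_grip"])
cv2.imwrite("pics/c7.png",cv2.resize(a[180:340,210:390],(600,533),interpolation=cv2.INTER_CUBIC))
```

```text
scene catch_grip 0.72 [ 562.7 -223.7  113.9]
t 11.73 tcp [ 563.6 -263.7  276.8] F [ 0.  -0.3  1.4] g -0.003
[[-0.015, 1.0, 0.001], [1.0, 0.015, -0.001], [-0.001, 0.001, -1.0]]
wrist catch_grip 0.68 [ 562.6 -226.4  112.6]
```

View pics/c7.png

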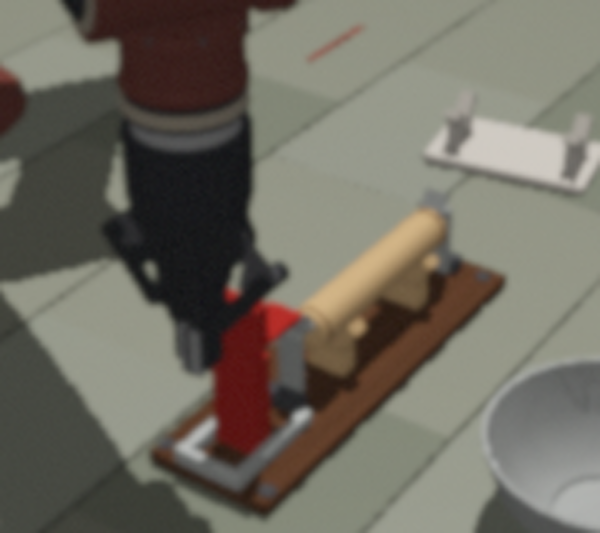

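The closed fingertips, at (190,350), are just behind the red tab. Pushing now.

Emit:
play_rows(increments=[{"offset": [9,0,0],"twist": 0,"grip": 0},{"offset": [18,0,0],"twist": 0,"grip": 0},{"offset": [27,0,0],"twist": 0,"grip": 0},{"offset": [36,0,0],"twist": 0,"grip": 0},{"offset": [45,0,0],"twist": 0,"grip": 0}])

```text
time: 12.25
tool_pos: [0.5628, -0.2182, 0.2765]
tool_rot: [0.001, 0.702, 0.712, 0.0]
contact_force: [1.2, -1.7, 1.2]
gripper_width: -0.0
```

Emit:
play_rows(increments=[{"offset": [2,0,0],"twist": 0,"grip": 0},{"offset": [4,0,0],"twist": 0,"grip": 0},{"offset": [6,0,0],"twist": 0,"grip": 0},{"offset": [8,0,0],"twist": 0,"grip": 0},{"offset": [8,0,0],"twist": 0,"grip": 0}])

```text
time: 12.67
tool_pos: [0.5624, -0.2109, 0.2757]
tool_rot: [-0.0, 0.702, 0.712, 0.0]
contact_force: [1.0, -1.6, 0.3]
gripper_width: -0.002
```

Sliding at about 2 N; continue gently until the force rises at the stop.

Emit:
play_rows(increments=[{"offset": [1,0,0],"twist": 0,"grip": 0},{"offset": [2,0,0],"twist": 0,"grip": 0},{"offset": [3,0,0],"twist": 0,"grip": 0},{"offset": [4,0,0],"twist": 0,"grip": 0},{"offset": [4,0,0],"twist": 0,"grip": 0}])

```text
time: 13.08
tool_pos: [0.5623, -0.2069, 0.2755]
tool_rot: [-0.0, 0.702, 0.712, -0.0]
contact_force: [-0.9, -1.6, 0.8]
gripper_width: 0.001
```

Emit:
play_rows(increments=[{"offset": [1,0,0],"twist": 0,"grip": 0},{"offset": [2,0,0],"twist": 0,"grip": 0},{"offset": [3,0,0],"twist": 0,"grip": 0},{"offset": [4,0,0],"twist": 0,"grip": 0},{"offset": [4,0,0],"twist": 0,"grip": 0}])

```text
time: 13.5
tool_pos: [0.5622, -0.2044, 0.2757]
tool_rot: [0.002, 0.702, 0.712, -0.002]
contact_force: [1.4, -9.1, -2.3]
gripper_width: -0.002
```

Emit:
play_rows(increments=[{"offset": [1,0,0],"twist": 0,"grip": 0},{"offset": [2,0,0],"twist": 0,"grip": 0},{"offset": [2,0,0],"twist": 0,"grip": 0}])

```text
time: 13.75
tool_pos: [0.5621, -0.2036, 0.2757]
tool_rot: [0.003, 0.702, 0.712, -0.003]
contact_force: [1.8, -16.2, -3.8]
gripper_width: -0.001
```

Emit:
play_rows(increments=[{"offset": [-15,0,0],"twist": 0,"grip": 0},{"offset": [-35,0,0],"twist": 0,"grip": 0},{"offset": [-50,0,-20],"twist": 0,"grip": 0},{"offset": [-60,0,-55],"twist": 0,"grip": 0},{"offset": [-60,0,-80],"twist": 0,"grip": 0}])

```text
time: 14.17
tool_pos: [0.5629, -0.2626, 0.3566]
tool_rot: [-0.001, 0.703, 0.711, 0.0]
contact_force: [0.8, 0.3, 1.1]
gripper_width: -0.002
```

Emit:
play_rows(increments=[{"offset": [-30,0,-20],"twist": 0,"grip": 0},{"offset": [-40,0,-20],"twist": 0,"grip": 0},{"offset": [-40,0,-20],"twist": 0,"grip": 0},{"offset": [-40,0,-20],"twist": 0,"grip": 0}])

```text
time: 14.5
tool_pos: [0.5633, -0.3009, 0.3739]
tool_rot: [-0.002, 0.702, 0.712, 0.0]
contact_force: [0.1, -0.2, -0.4]
gripper_width: 0.0
```

Run:
```python
from h import *
b=look("scene",["pin","catch_grip","nose_l"],"s8.png"); st()
a=look("wrist",["pin","catch_grip"],"w8.png")
look("top",["pin","catch_grip","bottle","bowl","tissues","cup"])
b=cv2.resize(b[200:340,230:390],(400,350),interpolation=cv2.INTER_CUBIC); a=cv2.resize(a,(400,350))
cv2.imwrite("pics/c8.png",np.hstack([a,b]))
```

```text
scene pin 0.86 [560.1 -66.5  59.8]
scene pin 0.7 [ 559.3 -156.    61.5]
scene catch_grip 0.65 [ 562.3 -189.1  113.2]
scene nose_l 0.42 [559.4  21.9  75.7]
scene nose_l 0.36 [ 563.9 -155.    77. ]
t 14.7 tcp [ 563.5 -299.9  373.5] F [-1.   0.1  0.2] g -0.001
[[-0.015, 1.0, -0.003], [1.0, 0.015, 0.003], [0.003, -0.003, -1.0]]
wrist catch_grip 0.91 [ 557.7 -190.1  110.7]
top pin 0.9 [561.4 -64.3  65. ]
top pin 0.87 [561.8  24.7  60. ]
top catch_grip 0.89 [ 561.4 -192.9  112.5]
top bottle 0.63 [758.9 112.9  -2.6]
top bowl 0.85 [ 793.1 -144.    -1.6]
```

View pics/c8.png

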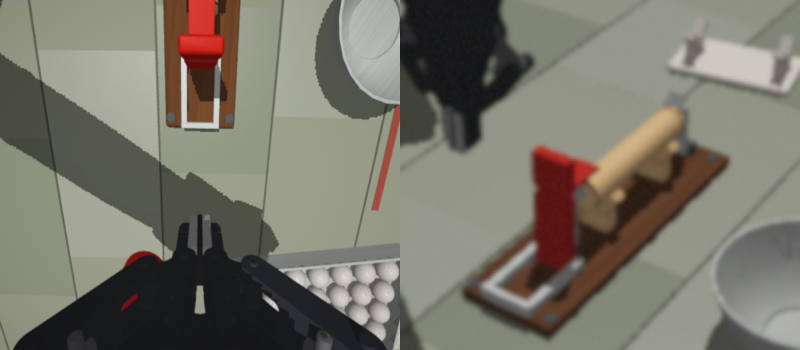

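The catch is in over the pin's end: its tab is at (200,48) in the wrist view and (555,200) in the scene crop. The pin is level and the gripper is clear.

```bash
python3 -c "
from h import *
manip.job_done()"
```

```text
the job is handed in; nothing more can be done
```

The rolling pin is snapped into the rack and the red catch is pushed in to its stop. I handed the job in at about 14.7 s with the gripper clear of everything.

- **Pin:** I pressed it down until the force rose to about 26 N with almost no further movement. In later checks both ends read about 60 mm high, which is the home height. The -y clip's nose covers its end (seen after release), and the +y nose did when I last looked close up, during the press.
- **Catch:** I pushed it with closed fingers instead of pinching it. It slid at about 2 N, then met its stop, where the force rose to 16 N. The cameras put it at y = -189 to -193 mm; I expected about -188 mm, so they agree only to within a few millimetres. One estimate was 5 mm short, and I relied on the force at the stop.
- **Other objects:** The bottle and bowl read the same as at the start, within camera error. The networks did not report the tissues or cup in the last top picture. The arm did not go near the tissues, and the cup showed only partly behind the gripper in the last wrist picture.

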